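# Shut the yerbera and key in the vacuum programme

## Robot

A 6-joint arm with a two-finger parallel gripper is mounted at the origin on the work surface. World frame = base frame: x ahead of the robot, y to its left, z up, the work surface at z = 0. Lengths are in m, angles in rad, forces in N, time in s.
With the tool pointing down it reaches from about 0.3 to 0.875 m from the base axis. Payload 6.4 kg.
Tool frame: the origin (TCP) lies midway between the tips of the shut fingers; the grasp point (between the pads) lies 19 mm behind it; z points along the fingers, y is the line along which they close (so a half turn about z gives the same grasp; the last joint's range is limited). The gripper opens to 85 mm and grips with 20 to 120 N. Pads are 22 mm wide; open, the fingers measure 114 mm over their backs; the gripper's body (76 mm by 85 mm) begins 54 mm behind the grasp point. The pads swing forward as they close: fully open they stand 13 mm farther back than shut.
Start: joints at [-1.43, 0.181, 1.607, -0, 1.354, -0.206], TCP at [0.195, -0.541, 0.195] pointing down, gripper open.
Joint ranges: [-2.99, 2.99], [-0.89, 2.07], [0.3, 2.58], [-1.14, 4.28], [0, 2.63], [-3.12, 3.12]. Speed limits (rad/s): [2.57, 2.57, 3.01, 3.14, 3.14, 3.14].

## Interface

Orientations are given as a unit quaternion [w, x, y, z].
In Python, from bench import * gives the robot as it stands.
- The arm moves only by the tool play_rows, never from a script. Its argument "plan" is a list of rows, each a list of 3 entries, a list of its own where there are three numbers: the finger opening in mm, from 0 to 85.4, then the shift along the tool's x, y, z normalised to -1 to 1, where 1 is 40 cm, then the turn about the tool's z normalised to -1 to 1, where 1 is pi rad. A call has 1 to 10 rows; each row is the pose to reach, as a shift and turn from the pose commanded when the call began, along the tool's axes at that moment, turning the shorter way round; what a row does not reach only later rows make up. A row lasts 1/10 s, in which the tool goes at most 50 mm and 8.59 degrees, less where a joint would pass 70% of its speed; a pose out of reach is approached as far as the arm can. A call with a number of a shift or a turn outside -1 to 1 is refused whole. A call with a gripper value outside its range is refused whole. The fingers move at their own pace and stop on an object; the grip force is fixed at half the most. Time passes only in rows, so rows that repeat a pose let the fingers close. It gives the time, the measured TCP pose, the force, the opening and the grip force at its end, in the units of the state.
- get_obs(): the state, without advancing time (a new reading comes with each control period).
- camera(name): name is "scene" or "top" or "wrist"; returns a dict with "image" (400x640x3 uint8, red, green, blue), "range_z" (400x640 float32, m along the optical axis (not along the pixel's ray), 0 where there is no reading), "intrinsics" (3x3 intrinsics, pixels), "rvec" (rotation vector, rad) and "tvec" (3), from world to camera coordinates, as OpenCV has them; the wrist camera has in their place "T_tool_cam" (4x4, takes a point from camera to tool coordinates, whose origin is the TCP and whose axes are the flange's). Camera axes: x right, y down, z forward; pixel columns grow to the right and rows downward; lengths in m; the calibration is good to about 2 mm. A picture is of the moment at which its call begins: read the wrist's pose just before it.
- hand_in(): hands the job in; it is judged then, once.
Trained networks look in a picture, given as the dict that the camera call returned (one of the last four; its "shot" number tells which), for a name from the list of things; names that differ only in an ending like _2 or _b are one class to them, and where a whole thing is asked for, a point or a joint stands for the part that bears it (a point fixed in the world has none). Each returns a list of dicts, best first, with "conf" (0 to 1); they miss things now and then, are a little off and sometimes report something else, mostly with a low value. They report only what shows in the picture. A call takes as long as a camera call.
- search_frame(picture, label): "rect" ([centre column, centre row, width, height] in pixels, round what is visible of it).
- masks_of(picture, label): "mask" (400x640 bool, what is visible of it) and "rect" ([centre column, centre row, width, height] in pixels, round what is visible of it).
The state is a dict: "time_s": time; "q": joint angles; "dq": joint speeds; "joint_efforts": joint torques, N m; "eef_pos": TCP position; "eef_rot": TCP orientation; "wrist_force": force on the tool from outside, world axes, zero at the start; "torque": the same for the moment, N m; "opening": opening from 0.0 (shut) to 1.0 (fully open); "grasp_force": force on a finger pad.
Only numpy, scipy, OpenCV 4.12 (cv2) and the standard library are available. Lean on these libraries where they do the work, as an engineer would, in place of code of your own. Each camera call takes 0.05 s, during which the arm holds its last target. There are 200 camera calls.

## Task

The yerbera on the vacuum dock has been refilled: shut its lid fully, and only then start the vacuum programme by pressing the blue, the yellow and the white key in that order, one at a time, each right down to its stop and then let go. Do not press the red vent key, and leave the glass bowl, the gourd in its holder and the bombilla where they are.

Things in the scene. Friction and masses are not known exactly. Their poses are not given: they have to be found in the camera images.
- dock: Grey plastic vacuum-storage dock standing on the flap, fixed there; base plate 180 (x) x 300 (y) x 25 mm high, origin at the centre of its underside, z up, x away from its front, y along its length. The green yerbera sits on its +y half (centre y = +75 mm), the black keypad on its -y half (centre y = -85 mm).
- yerbera_rim (a point): centre of the mouth of the green yerbera, a square box 120 x 120 mm, 95 mm high, walls 4 mm, fixed on the dock, its rim 120 mm above the flap; inside lies a refill pack, wholly below the rim.
- keypad (a point): centre of the top face of the black keypad block, 124 (x) x 112 (y) mm, 55 mm above the flap. On it four round keys stand in a square, 42 mm from centre to centre along the dock's x and y; which colour sits where varies.
- lid (a joint): hinge angle of the yerbera's green lid, rad: 0 is fully shut on the rim, it grows as the lid swings up and back to 1.5; a stiff hinge, the lid stays at any angle where it is left and needs only about 1 N to move. At the start it stands open, between 0.6 and 1.15.
- lid_hinge (a point): middle of the lid's hinge line, at the dock's +x side of the yerbera, 120 mm above the flap. It turns with the lid: x from the lid's front edge to the hinge, z the outward normal of its upper face. The lid is a plain plate 126 mm square, 8 mm thick, reaching to 124 mm along -x; the hinge line lies on its underside.
- lid_front (a point): middle of the front (free) edge of the lid's upper face, 124 mm from the hinge; below it hangs a white clip tab 45 mm wide, which stands 5 mm proud of the lid's front edge.
- key_blue_top (a point): centre of the top face of the blue key (the first to press): a round cap 24 mm in diameter, standing 12 mm above the keypad (67 mm above the flap) when untouched; moves with the key.
- key_blue (a joint): how far the blue key is pressed in, m: 0 untouched, 0.008 fully down (4 mm of cap left above the keypad). It takes about 2 N to start and 5 N at the bottom; let go, it springs back up to about 0.004 and stays there, half in.
- key_yellow_top (a point): centre of the top face of the yellow key (the second to press): a round cap 24 mm in diameter, standing 12 mm above the keypad (67 mm above the flap) when untouched; moves with the key.
- key_yellow (a joint): how far the yellow key is pressed in, m: 0 untouched, 0.008 fully down (4 mm of cap left above the keypad). It takes about 2 N to start and 5 N at the bottom; let go, it springs back up to about 0.004 and stays there, half in.
- key_white_top (a point): centre of the top face of the white key (the third to press): a round cap 24 mm in diameter, standing 12 mm above the keypad (67 mm above the flap) when untouched; moves with the key.
- key_white (a joint): how far the white key is pressed in, m: 0 untouched, 0.008 fully down (4 mm of cap left above the keypad). It takes about 2 N to start and 5 N at the bottom; let go, it springs back up to about 0.004 and stays there, half in.
- key_red_top (a point): centre of the top face of the red key (the vent key, not to be pressed): a round cap 24 mm in diameter, standing 12 mm above the keypad (67 mm above the flap) when untouched; moves with the key.
- key_red (a joint): how far the red key is pressed in, m: 0 untouched, 0.008 fully down (4 mm of cap left above the keypad). It takes about 2 N to start and 5 N at the bottom; let go, it springs back up to about 0.004 and stays there, half in.
- bowl: small loose glass bowl, rim 84 mm in diameter, 45 mm high, open side up; origin at the centre of its underside. To be left alone.
- gourd: loose dark mate gourd in its rubberwood holder, 80 mm in diameter at the foot, 87 mm high, steel rim; origin at the centre of its underside. To be left alone.
- bombilla: loose steel bombilla (drinking straw), 180 mm long, 9 mm thick, lying on the flap along its own x axis; origin on the flap below the middle of its length. To be left alone.

How it is judged:
On the way, in this order (a step that is already met when the one before it is completed fails the run):
1. the lid is fully shut (value of joint lid below 0.05 rad), for 0.1 s.
2. the blue key is pressed right down (value of joint key_blue above 0.0065 m), for 0.05 s.
3. then the yellow key is pressed right down, the blue one let go (value of joint key_yellow above 0.0065 m and value of joint key_blue below 0.006 m), for 0.05 s.
4. then the white key is pressed right down, the yellow one let go (value of joint key_white above 0.0065 m and value of joint key_yellow below 0.006 m), for 0.05 s.
At the end, for the whole second after the job is handed in: The lid is shut (within 0.05 rad), the blue, yellow and white keys have been pressed and let go and stand half in (between 3 and 6 mm), and the red key is untouched (less than 2.5 mm in) (value of joint lid below 0.05 rad and value of joint key_blue between 0.003 and 0.006 m and value of joint key_yellow between 0.003 and 0.006 m and value of joint key_white between 0.003 and 0.006 m and value of joint key_red below 0.0025 m).
It fails at once if the red key is pressed in by 2.5 mm or more (value of joint key_red above 0.0025 m).
It fails at once if a key is pressed while the lid is not shut (not (value of joint lid below 0.08 rad) and value of joint any of key_blue, key_yellow, key_white, key_red above 0.0025 m).
It fails at once if the yellow key is pressed before the blue one, or the white before the yellow ((value of joint key_yellow above 0.0025 m and value of joint key_blue below 0.0025 m) or (value of joint key_white above 0.0025 m and value of joint key_yellow below 0.0025 m)).
It fails at once if two keys are held down at the same time (value of joint each of key_blue, key_yellow above 0.006 m or value of joint each of key_yellow, key_white above 0.006 m or value of joint each of key_blue, key_white above 0.006 m).
It fails at once if the bowl, the gourd or the bombilla is moved by more than 25 mm, or the bowl or gourd tipped by more than 0.3 rad (distance of any of bowl, gourd, bombilla from where it was at the start of the episode above 0.025 m or angle between any of bowl, gourd's own z axis and vertical above 0.3 rad).
It also fails if it takes over 45 s, if anything falls off the work surface, if the arm or the gripper's body presses on something with over 40 N, if the wrist force passes 120 N, or if a joint passes its speed limit or range.

## Working session

There is one attempt and no reset: what is moved stays moved. The work goes in short steps, Python scripts to look and compute and a tool call to move; the robot and the scene stay as the last step left them, time stands still between calls to the robot, and variables do not carry over. Pictures are saved under pics/ and viewed, at most 10 in all, crops included, and the job is handed in when it is done.

Besides the shell and the picture viewer there is one more tool, called after ">>>" by a JSON object that holds its "op" and its "data". play_rows: Moves the arm, as the interface text tells. Its arguments: {"type":"object","properties":{"plan":{"type":"array","items":{"type":"array"}}},"required":["plan"]}

```bash
mkdir -p pics
cat > h.py <<'E'
from bench import *
import numpy as np, cv2
def world(p,u,v,z=None):
    K=p["intrinsics"];R=cv2.Rodrigues(np.array(p["rvec"]))[0];t=np.array(p["tvec"]).ravel()
    u=np.asarray(u,float);v=np.asarray(v,float)
    d=np.stack([(u-K[0][2])/K[0][0],(v-K[1][2])/K[1][1],np.ones_like(u)],-1)
    if z is None:
        r=p["range_z"][v.astype(int),u.astype(int)]
        return (d*r[...,None]-t)@R
    c=-R.T@t; w=d@R
    return c+w*((z-c[2])/w[...,2])[...,None]
E
python3 - <<'E'
from h import *
for n in ["scene","top"]:
    p=camera(n); cv2.imwrite(f"pics/{n}0.png",p["image"][...,::-1])
    for l in ["dock","lid","keypad","key_blue","key_yellow","key_white","key_red","bowl","gourd","bombilla"]:
        for m in masks_of(p,l)[:2]:
            v,u=np.nonzero(m["mask"]&(p["range_z"]>0))
            w=world(p,u,v) if len(u) else np.zeros((1,3))
            print(n,l,round(m["conf"],2),np.round(m["rect"]),np.median(w,0).round(3),np.percentile(w,2,axis=0).round(3),np.percentile(w,98,axis=0).round(3))
o=get_obs();print(o["time_s"],o["eef_pos"],o["eef_rot"])
E
```

```text
scene dock 0.83 [330. 227. 163. 164.] [0.607 0.028 0.055] [ 0.505 -0.139  0.007] [0.668 0.145 0.217]
scene lid 0.87 [368. 184.  70.  81.] [0.585 0.08  0.174] [0.541 0.022 0.124] [0.626 0.144 0.221]
scene lid 0.57 [274. 242.  11.  11.] [ 0.565 -0.102  0.065] [ 0.552 -0.112  0.058] [ 0.573 -0.091  0.069]
scene keypad 0.57 [328. 228. 166. 167.] [0.608 0.029 0.055] [ 0.507 -0.138  0.01 ] [0.668 0.144 0.217]
scene key_blue 0.62 [282. 256.  18.  18.] [ 0.606 -0.096  0.066] [ 0.593 -0.107  0.057] [ 0.614 -0.086  0.068]
scene key_yellow 0.49 [303. 248.  13.  12.] [ 0.6   -0.055  0.066] [ 0.584 -0.065  0.055] [ 0.609 -0.042  0.069]
scene key_white 0.54 [330. 226. 163. 162.] [0.607 0.029 0.055] [ 0.506 -0.138  0.01 ] [0.667 0.144 0.217]
scene key_white 0.22 [371. 186.  71.  79.] [0.585 0.08  0.175] [0.544 0.023 0.126] [0.626 0.143 0.221]
scene key_red 0.4 [293. 233.   9.  18.] [ 0.56  -0.061  0.065] [ 0.546 -0.07   0.057] [ 0.567 -0.051  0.069]
scene bowl 0.6 [424. 196.  38.  27.] [0.509 0.266 0.029] [0.484 0.22  0.004] [0.561 0.296 0.046]
scene gourd 0.84 [207. 272.  45.  54.] [ 0.596 -0.241 
[... 904 characters left out ...]
 10.  12.] [ 0.554 -0.061  0.067] [ 0.544 -0.072  0.056] [ 0.565 -0.05   0.071]
top bowl 0.91 [239. 204.  32.  30.] [0.525 0.263 0.02 ] [0.484 0.223 0.003] [0.558 0.294 0.047]
top bowl 0.67 [324. 244.  58.  29.] [0.401 0.048 0.009] [ 0.373 -0.051  0.004] [0.443 0.102 0.014]
top gourd 0.59 [416. 187.  31.  29.] [ 0.568 -0.234  0.082] [ 0.539 -0.269  0.001] [ 0.612 -0.208  0.091]
top bombilla 0.65 [367. 177.   5.  11.] [ 0.602 -0.097  0.066] [ 0.591 -0.11   0.055] [ 0.616 -0.085  0.071]
top bombilla 0.53 [323. 244.  55.  27.] [0.398 0.056 0.009] [ 0.375 -0.053  0.004] [0.444 0.102 0.014]
1.1 [ 0.1954615  -0.54079188  0.19480592] [ 2.89707306e-05  9.85002246e-01  1.72541517e-01 -1.06481240e-05]
```

Run:
```python
import cv2
a=cv2.imread("pics/scene0.png")[120:320,160:460];b=cv2.imread("pics/top0.png")[120:280,220:460]
cv2.imwrite("pics/c1.png",cv2.resize(a,(790,527),interpolation=3));cv2.imwrite("pics/c2.png",cv2.resize(b,(780,520),interpolation=3))
```

```text
(no output)
```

View pics/c1.png

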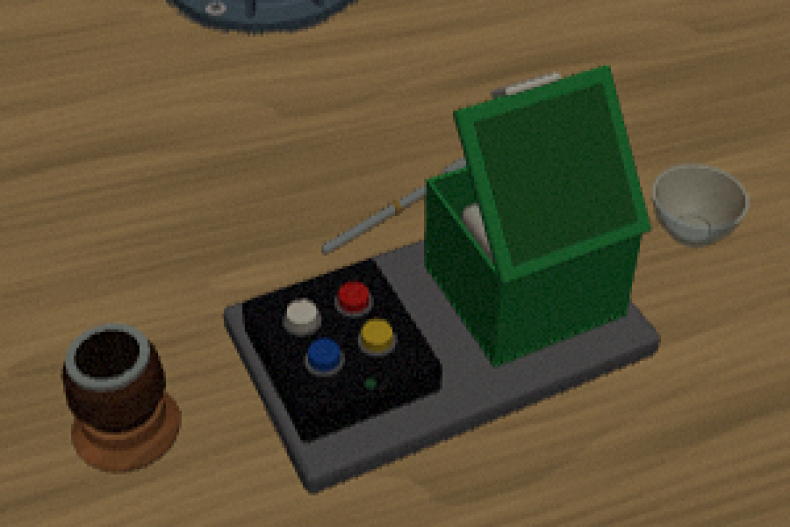

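View pics/c2.png

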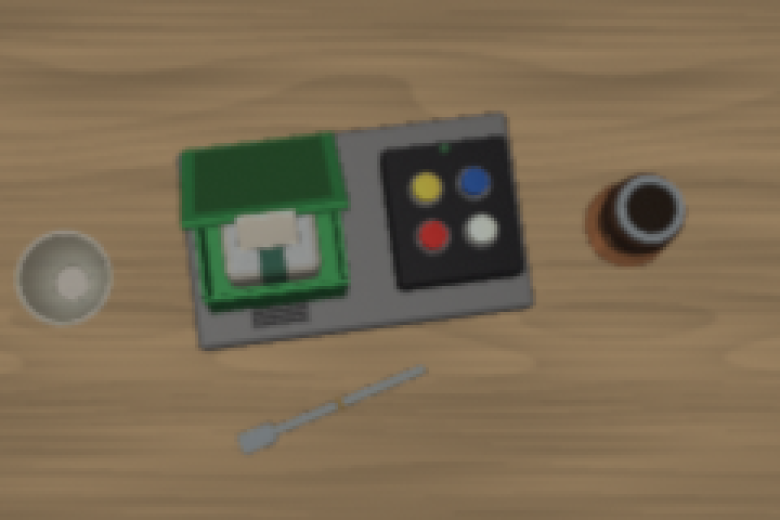

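The pictures agree on the layout. In c1, white is at (302,317), red (353,297), blue (324,355) and yellow (377,335). The lid is open over the box, hinged on the far side, with the bowl right of the box and the gourd at left. Next I'll refine the keys by colour and get the lid by a plane fit.

Run:
```python
from h import *
E={}
for n in ["scene","top"]:
    p=camera(n); hsv=cv2.cvtColor(p["image"],cv2.COLOR_RGB2HSV).astype(int); H,S,V=[hsv[...,i] for i in range(3)]
    v,u=np.mgrid[0:400,0:640]; w=world(p,u,v); w[p["range_z"]<=0]=9
    # only the key tops: box near keypad, height band
    box=(w[...,0]>.52)&(w[...,0]<.64)&(w[...,1]>-.13)&(w[...,1]<-.02)&(w[...,2]>.061)&(w[...,2]<.076)
    for c,m in dict(blue=(H>100)&(H<130)&(S>130),yellow=(H>18)&(H<35)&(S>130),white=(S<70)&(V>110),red=((H<8)|(H>172))&(S>150)).items():
        m=m&box; 
        if m.sum(): q=world(p,u[m],v[m],.067); E.setdefault(c,[]).append((q.min(0)+q.max(0))/2); print(n,c,m.sum(),q.mean(0).round(4),E[c][-1].round(4),np.median(w[m][:,2]).round(4))
    L=(H>45)&(H<85)&(S>100)&(w[...,2]>.135)&(w[...,2]<.3)&(w[...,0]>.5)&(w[...,0]<.68)&(w[...,1]>0)&(w[...,1]<.17)
    L=cv2.erode(L.astype(np.uint8),np.ones((3,3)))>0
    P=w[L]; 
    for _ in range(4):
        c=P.mean(0); nn=np.linalg.svd(P-c)[2][2]; P=P[abs((P-c)@nn)<.004]
    nn*=np.sign(nn[2]); print(n,"lid",len(P),c.round(4),nn.round(3),"theta",np.arctan2(np.hypot(nn[0],nn[1]),nn[2]).round(3),"yaw",np.arctan2(nn[1],nn[0]).round(3),"z at",P.min(0).round(3),P.max(0).round(3))
    print(" x where plane at z=.12,y=.08:",(c[0]-(nn[1]*(.08-c[1])+nn[2]*(.12-c[2]))/nn[0]).round(4))
k={c:np.mean([e[:2] for e in E[c]],0) for c in E}; print({c:k[c].round(4) for c in k})
ks=np.array([k[c] for c in ["white","blue","red","yellow"]]); ex=(ks[1]-ks[0]+ks[3]-ks[2])/2; ey=(ks[2]-ks[0]+ks[3]-ks[1])/2
print("ex",ex,"ey",ey,np.arctan2(ex[1],ex[0]),np.arctan2(-ey[0],ey[1]))
yaw=(np.arctan2(ex[1],ex[0])+np.arctan2(-ey[0],ey[1]))/2
c=ks.mean(0);R=np.array([[np.cos(yaw),-np.sin(yaw)],[np.sin(yaw),np.cos(yaw)]]);print("keys centre",c,"rim",c+R@[0,.16],"hinge~",c+R@[.06,.16])
```

```text
scene blue 110 [ 0.6056 -0.0966  0.067 ] [ 0.6058 -0.0966  0.067 ] 0.0661
scene yellow 98 [ 0.6001 -0.0552  0.067 ] [ 0.6004 -0.055   0.067 ] 0.0656
scene white 79 [ 0.5624 -0.1014  0.067 ] [ 0.5624 -0.1015  0.067 ] 0.0663
scene red 99 [ 0.5591 -0.0607  0.067 ] [ 0.5589 -0.0604  0.067 ] 0.066
scene lid 3222 [0.5818 0.0801 0.1796] [0.77  0.096 0.631] theta 0.888 yaw 0.124 z at [0.541 0.019 0.135] [0.622 0.146 0.222]
 x where plane at z=.12,y=.08: 0.6306
top blue 50 [ 0.6011 -0.0967  0.067 ] [ 0.6007 -0.0962  0.067 ] 0.0667
top yellow 51 [ 0.5959 -0.0551  0.067 ] [ 0.5964 -0.0542  0.067 ] 0.0674
top white 56 [ 0.5599 -0.1025  0.067 ] [ 0.5596 -0.1025  0.067 ] 0.0664
top red 47 [ 0.5545 -0.0603  0.067 ] [ 0.5554 -0.0593  0.067 ] 0.0668
top lid 888 [0.5778 0.0839 0.1843] [0.768 0.101 0.633] theta 0.886 yaw 0.131 z at [0.538 0.021 0.138] [0.62  0.144 0.225]
 x where plane at z=.12,y=.08: 0.6313
{'blue': array([ 0.6032, -0.0964]), 'yellow': array([ 0.5984, -0.0546]), 'white': array([ 0.561, -0.102]), 'red': array([ 0.5572, -0.0598])}
ex [0.04172024 0.00541617] ey [-0.00435424  0.04198482] 0.12909921263652566 0.10334045405414807
keys centre [ 0.57995582 -0.07821506] rim [0.56140248 0.08070559] hinge~ [0.62099773 0.08766309]
```

>>> {"op": "play_rows", "data": {"plan": [[0, [0, 0, -0.2625], 0.04], [0, [0, 0, -0.2625], 0.0707], [0, [0.1, -0.08, -0.2625], 0.0707], [0, [0.7, -0.57, -0.2625], 0.0707], [0, [0.7, -0.57, -0.2625], 0.0707], [0, [0.7, -0.57, -0.2625], 0.0707], [0, [0.7, -0.57, -0.2625], 0.0707], [0, [0.7, -0.57, -0.2625], 0.0707], [0, [0.7, -0.57, -0.2625], 0.0707], [0, [0.7, -0.57, -0.2625], 0.0707]]}}

```text
time_s: 2.2
eef_pos: [0.383, -0.2273, 0.3002]
eef_rot: [-0.0, 0.998, 0.065, 0.001]
wrist_force: [-0.4, -0.3, 0.8]
opening: 0.0
grasp_force: 0.0
```

```bash
cat >> h.py <<'E'
from scipy.spatial.transform import Rotation as Ro
def rel(*pts):
    o=get_obs();q=o["eef_rot"];R=Ro.from_quat([q[1],q[2],q[3],q[0]])
    print("t",round(o["time_s"],2),"pos",np.round(o["eef_pos"],4),"yaw",np.arctan2(R.as_matrix()[1,0],R.as_matrix()[0,0]).round(3),"F",np.round(o["wrist_force"],1),"open",o["opening"])
    for p in pts: print(p,(R.inv().apply(np.array(p)-o["eef_pos"])/.4).round(4))
E
python3 -c "
from h import *
rel([.5654,.0786,.3],[.5654,.0786,.26])"
```

```text
t 2.2 pos [ 0.383  -0.2273  0.3002] yaw 0.13 F [-0.4 -0.3  0.8] open 0.000440537367180149
[0.5654, 0.0786, 0.3] [ 0.551  -0.6994  0.0017]
[0.5654, 0.0786, 0.26] [ 0.5509 -0.6993  0.1017]
```

>>> {"op": "play_rows", "data": {"plan": [[0, [0.55, -0.7, 0], 0], [0, [0.55, -0.7, 0], 0], [0, [0.55, -0.7, 0], 0], [0, [0.55, -0.7, 0], 0], [0, [0.55, -0.7, 0], 0], [0, [0.55, -0.7, 0], 0], [0, [0.55, -0.7, 0], 0], [0, [0.55, -0.7, 0], 0], [0, [0.55, -0.7, 0.1], 0], [0, [0.55, -0.7, 0.1], 0]]}}

```text
time_s: 3.2
eef_pos: [0.5618, 0.0738, 0.2544]
eef_rot: [-0.0, 0.998, 0.062, -0.005]
wrist_force: [-0.7, 0.3, -2.1]
opening: -0.001
grasp_force: 0.0
```

Run:
```python
from h import *
p=camera("scene"); cv2.imwrite("pics/s1.png",cv2.resize(p["image"][80:280,200:460][...,::-1],(780,600),interpolation=3))
rel([.565,.0786,.26])
```

```text
t 3.25 pos [0.5628 0.0734 0.2571] yaw 0.124 F [ 0.1 -0.2  1. ] open 0.00026989106918478027
[0.565, 0.0786, 0.26] [ 0.007  -0.0123 -0.0072]
```

View pics/s1.png

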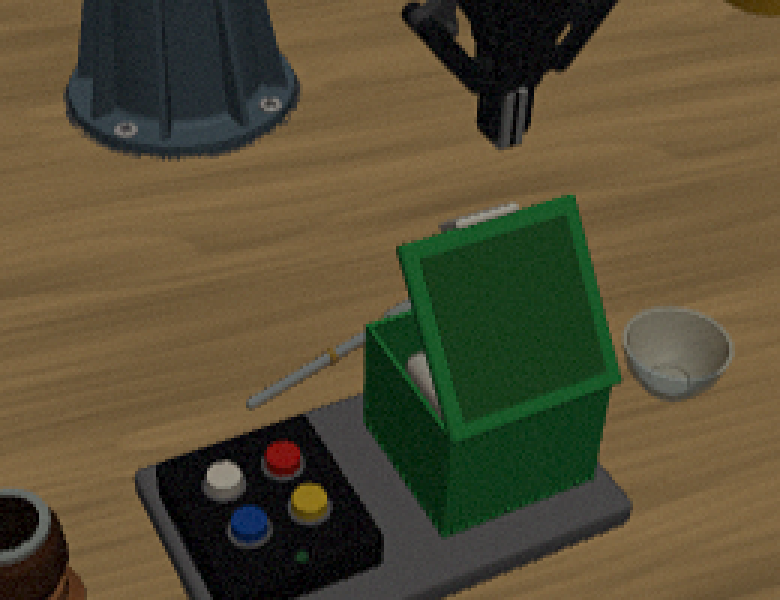

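>>> {"op": "play_rows", "data": {"plan": [[0, [0, 0, 0.06], 0], [0, [0, 0, 0.11], 0], [0, [-0.02, 0, 0.145], 0], [0, [-0.05, 0, 0.175], 0], [0, [-0.075, 0, 0.21], 0], [0, [-0.095, 0, 0.245], 0], [0, [-0.105, 0, 0.275], 0], [0, [-0.11, 0, 0.3], 0], [0, [-0.11, 0, 0.315], 0], [0, [-0.11, 0, 0.315], 0]]}}

```text
time_s: 4.25
eef_pos: [0.521, 0.0683, 0.1331]
eef_rot: [-0.0, 0.998, 0.062, -0.001]
wrist_force: [0.6, 0.2, -0.3]
opening: 0.001
grasp_force: 0.0
```

Run:
```python
from h import *
p=camera("scene"); cv2.imwrite("pics/s2.png",cv2.resize(p["image"][80:280,200:460][...,::-1],(780,600),interpolation=3))
rel([.55,.08,.126])
```

```text
t 4.3 pos [0.5213 0.0684 0.1336] yaw 0.125 F [0.8 0.2 0.7] open -0.0014025479007741027
[0.55, 0.08, 0.126] [ 0.0747 -0.0198  0.0191]
```

View pics/s2.png

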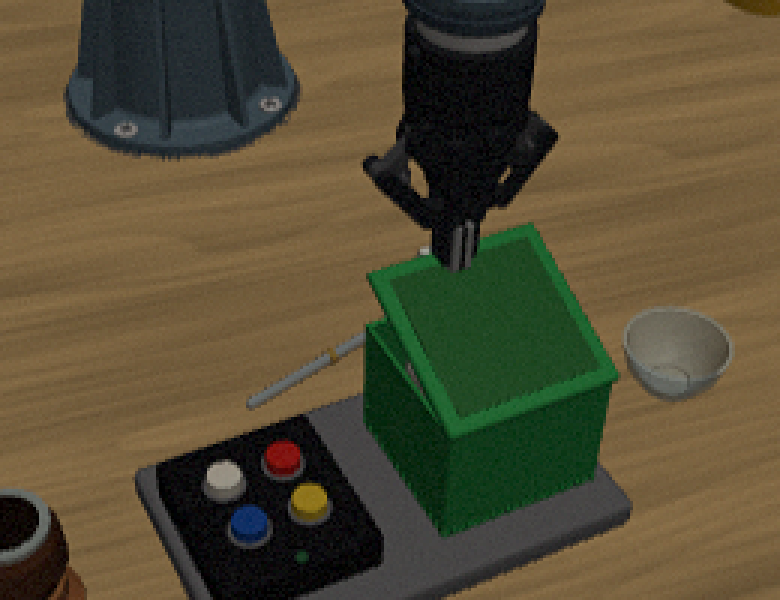

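```bash
cat >> h.py <<'E'
def lid(n):
    p=camera(n); hsv=cv2.cvtColor(p["image"],cv2.COLOR_RGB2HSV).astype(int); H,S,V=[hsv[...,i] for i in range(3)]
    v,u=np.mgrid[0:400,0:640]; w=world(p,u,v); w[p["range_z"]<=0]=9
    L=(H>45)&(H<85)&(S>100)&(w[...,2]>.118)&(w[...,2]<.3)&(w[...,0]>.45)&(w[...,0]<.68)&(w[...,1]>0)&(w[...,1]<.17)
    L=cv2.erode(L.astype(np.uint8),np.ones((3,3)))>0
    P=w[L]
    for _ in range(5):
        c=P.mean(0); nn=np.linalg.svd(P-c)[2][2]; P=P[abs((P-c)@nn)<.004]
    nn*=np.sign(nn[2]); print(n,"lid",len(P),c.round(4),nn.round(3),"theta",np.arctan2(nn[0],nn[2]).round(3),P.min(0).round(3),P.max(0).round(3))
E
python3 - <<'E'
from h import *
lid("scene");lid("top")
p=camera("wrist"); cv2.imwrite("pics/w2.png",p["image"][...,::-1])
E
```

```text
scene lid 3173 [0.5698 0.0783 0.1476] [0.351 0.043 0.935] theta 0.359 [0.502 0.014 0.125] [0.63  0.146 0.171]
top lid 56 [0.5063 0.1115 0.1693] [0.34  0.033 0.94 ] theta 0.347 [0.499 0.027 0.166] [0.518 0.133 0.174]
```

View pics/w2.png

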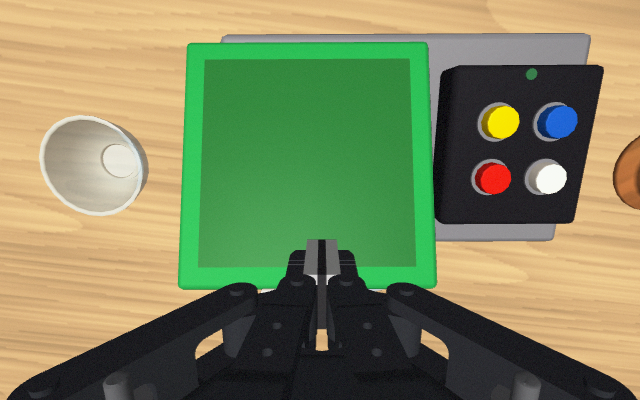

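The lid stands at about 0.35 rad and the fingers are over its upper face near the front edge. That doesn't fit the reported TCP height, so I'll check it.

Run:
```python
from h import *
rel()
o=get_obs()
p=camera("scene")
uv=cv2.projectPoints(np.array([o["eef_pos"]]),np.array(p["rvec"]),np.array(p["tvec"]),np.array(p["intrinsics"]),None)[0].ravel();print("scene tcp px",uv)
v,u=np.mgrid[140:176,340:366];w=world(p,u,v);V=p["image"][140:176,340:366].astype(int)
for r in range(20,36,2): print(r+140,[ (352+k, V[r,12+k].tolist(), w[r,12+k].round(3).tolist()) for k in (-2,0,2)])
p=camera("wrist");T=np.array(p["T_tool_cam"]);K=p["intrinsics"]
c=np.linalg.inv(T)[:3,3];print("wrist tcp px",(K@c)[:2]/c[2],"depth",c[2])
for q in [(322,225),(312,245),(330,245),(322,270),(312,300)]:
    r=p["range_z"][q[1],q[0]];x=T@np.r_[np.linalg.inv(K)@[q[0],q[1],1]*r,1];print(q,r,x[:3].round(3))
```

```text
t 4.45 pos [0.5217 0.0685 0.1342] yaw 0.125 F [ 1.   0.2 -0. ] open 0.0011434651246323526
scene tcp px [349.39272526 181.15779594]
160 [(350, [17, 13, 16], [0.531, 0.062, 0.197]), (352, [69, 68, 65], [0.534, 0.065, 0.199]), (354, [14, 21, 20], [0.533, 0.069, 0.197])]
162 [(350, [34, 33, 33], [0.53, 0.063, 0.191]), (352, [70, 66, 67], [0.535, 0.065, 0.194]), (354, [4, 10, 8], [0.533, 0.07, 0.191])]
164 [(350, [27, 28, 29], [0.529, 0.064, 0.185]), (352, [66, 64, 64], [0.535, 0.065, 0.189]), (354, [2, 6, 9], [0.534, 0.07, 0.187])]
166 [(350, [27, 31, 27], [0.53, 0.064, 0.181]), (352, [67, 67, 63], [0.534, 0.066, 0.184]), (354, [5, 2, 0], [0.534, 0.07, 0.183])]
168 [(350, [35, 37, 37], [0.531, 0.063, 0.177]), (352, [72, 68, 64], [0.534, 0.066, 0.179]), (354, [11, 4, 4], [0.532, 0.071, 0.176])]
170 [(350, [45, 49, 44], [0.533, 0.063, 0.174]), (352, [30, 59, 31], [0.535, 0.066, 0.174]), (354, [28, 73, 33], [0.527, 0.074, 0.166])]
172 [(350, [25, 68, 27], [0.526, 0.066, 0.162]), (352, [35, 73, 37], [0.529, 0.069, 0.164]), (354, [29, 73, 31], [0.529, 0.073, 0.163])]
174 [(350, [30, 70, 30], [0.532, 0.064, 0.163]), (352, [29, 70, 31], [0.532, 0.068, 0.161]), (354, [27, 68, 32], [0.533, 0.072, 0.161])]
wrist tcp px [321.49532142 230.40733283] depth 0.19004925109702958
(322, 225) 0.16154341 [ 0.012  0.    -0.026]
(312, 245) 0.14163618 [ 0.011 -0.004 -0.047]
(330, 245) 0.14076133 [ 0.011  0.004 -0.048]
(322, 270) 0.119356126 [ 0.01  0.   -0.07]
(312, 300) 0.09860815 [ 0.011 -0.003 -0.092]
```

Run:
```python
from h import *
p=camera("scene")
f=lambda x:cv2.projectPoints(np.array([x],float),np.array(p["rvec"]),np.array(p["tvec"]),np.array(p["intrinsics"]),None)[0].ravel()
for x in [(.5628,.0734,.2571),(.5628,.0734,.287)]:
    u=f(x); print(x,u,"in s1:",(u-[200,80])*3)
```

```text
(0.5628, 0.0734, 0.2571) [364.66715068 142.43203757] in s1: [494.00145203 187.29611271]
(0.5628, 0.0734, 0.287) [366.08361993 128.19594907] in s1: [498.2508598  144.58784722]
```

The scene and wrist views agree. The real fingertips end about 30 mm short of the reported TCP, so I'll keep lowering by that much and watch the force.

>>> {"op": "play_rows", "data": {"plan": [[0, [0, 0, 0.025], 0], [0, [0, 0, 0.05], 0], [0, [0, 0, 0.07], 0], [0, [0, 0, 0.08], 0], [0, [0, 0, 0.08], 0]]}}

```text
time_s: 5.1
eef_pos: [0.5203, 0.0686, 0.1006]
eef_rot: [-0.0, 0.998, 0.062, -0.001]
wrist_force: [0.1, -0.0, -0.1]
opening: -0.0
grasp_force: 0.0
```

Run:
```python
from h import *
rel();lid("scene")
```

```text
t 5.1 pos [0.5203 0.0686 0.1006] yaw 0.125 F [ 0.1 -0.  -0.1] open -0.00032105894058708607
scene lid 2559 [0.5675 0.077  0.1322] [0.075 0.006 0.997] theta 0.075 [0.494 0.013 0.124] [0.628 0.146 0.139]
```

>>> {"op": "play_rows", "data": {"plan": [[0, [0, 0, 0.01], 0], [0, [0, 0, 0.018], 0], [0, [0, 0, 0.022], 0], [0, [0, 0, 0.022], 0]]}}

```text
time_s: 5.55
eef_pos: [0.5209, 0.0686, 0.0928]
eef_rot: [-0.0, 0.998, 0.062, -0.0]
wrist_force: [-0.4, -0.4, -0.1]
opening: -0.001
grasp_force: 0.0
```

Run:
```python
from h import *
rel();lid("scene");rel()
```

```text
t 5.55 pos [0.5209 0.0686 0.0928] yaw 0.125 F [-0.4 -0.4 -0.1] open -0.0009448103171853624
scene lid 2391 [0.5684 0.0777 0.1287] [ 0.01  -0.002  1.   ] theta 0.01 [0.495 0.012 0.124] [0.627 0.145 0.132]
t 5.6 pos [0.521  0.0686 0.0929] yaw 0.125 F [0.3 0.9 0.3] open -0.0009725460000230845
```

>>> {"op": "play_rows", "data": {"plan": [[0, [0, 0, 0.005], 0], [0, [0, 0, 0.008], 0], [0, [0, 0, 0.008], 0]]}}

```text
time_s: 5.9
eef_pos: [0.5215, 0.0685, 0.0918]
eef_rot: [0.0, 0.998, 0.062, 0.0]
wrist_force: [-7.0, -0.3, 16.4]
opening: -0.0
grasp_force: 7.8
```

The lid is against its stop with 16 N, and the tip contact height calibrates to TCP + 36 mm. Next is to lift and go to blue.

>>> {"op": "play_rows", "data": {"plan": [[0, [0, 0, -0.08], 0], [0, [0, 0, -0.17], 0], [0, [0, 0, -0.17], 0]]}}

```text
time_s: 6.2
eef_pos: [0.5249, 0.0683, 0.1632]
eef_rot: [0.001, 0.998, 0.062, 0.005]
wrist_force: [1.2, 0.3, 0.2]
opening: 0.002
grasp_force: 0.0
```

Run:
```python
from h import *
lid("scene");lid("top");rel([.6032,-.0964,.1],[.6032,-.0964,.06],[.5984,-.0546,.06],[.561,-.102,.06])
```

```text
scene lid 2528 [0.5647 0.0772 0.1285] [ 0.004 -0.003  1.   ] theta 0.004 [0.494 0.013 0.124] [0.628 0.145 0.132]
top lid 268 [0.5075 0.0876 0.1291] [-0.001  0.001  1.   ] theta -0.001 [0.491 0.024 0.125] [0.528 0.134 0.133]
t 6.3 pos [0.5218 0.0685 0.1587] yaw 0.125 F [-0.7 -0.2 -1. ] open -0.0023864664329933077
[0.6032, -0.0964, 0.1] [0.1502 0.4343 0.1473]
[0.6032, -0.0964, 0.06] [0.1499 0.4342 0.2473]
[0.5984, -0.0546, 0.06] [0.151  0.329  0.2473]
[0.561, -0.102, 0.06] [0.0435 0.435  0.247 ]
```

Lid shut and staying shut.

>>> {"op": "play_rows", "data": {"plan": [[0, [0.15, 0.434, 0], 0], [0, [0.15, 0.434, 0], 0], [0, [0.15, 0.434, 0], 0], [0, [0.15, 0.434, 0], 0], [0, [0.15, 0.434, 0.12], 0], [0, [0.15, 0.434, 0.247], 0], [0, [0.15, 0.434, 0.247], 0], [0, [0.15, 0.434, 0.247], 0]]}}

```text
time_s: 7.1
eef_pos: [0.6005, -0.0956, 0.0574]
eef_rot: [-0.001, 0.998, 0.062, -0.002]
wrist_force: [0.4, 0.1, 1.2]
opening: 0.002
grasp_force: 0.0
```

Run:
```python
from h import *
rel([.6032,-.0964,.031])
p=camera("wrist"); cv2.imwrite("pics/w3.png",p["image"][...,::-1])
```

```text
t 7.1 pos [ 0.6005 -0.0956  0.0574] yaw 0.125 F [0.4 0.1 1.2] open 0.0015417973043655778
[0.6032, -0.0964, 0.031] [0.0067 0.003  0.0659]
```

View pics/w3.png

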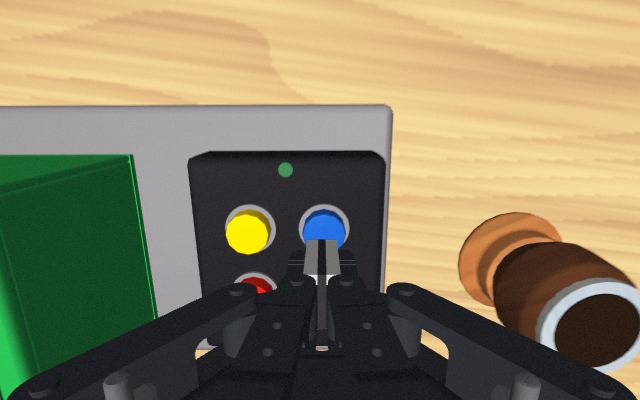

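Blue at (323,230) is centred under the tip column 322. Press.

>>> {"op": "play_rows", "data": {"plan": [[0, [0.005, 0, 0.04], 0], [0, [0.005, 0, 0.065], 0], [0, [0.005, 0, 0.08], 0], [0, [0.005, 0, 0.085], 0], [0, [0.005, 0, 0.085], 0]]}}

```text
time_s: 7.65
eef_pos: [0.6043, -0.0959, 0.0251]
eef_rot: [0.0, 0.998, 0.062, 0.0]
wrist_force: [-0.7, -0.1, 1.1]
opening: 0.002
grasp_force: 0.1
```

>>> {"op": "play_rows", "data": {"plan": [[0, [0, 0, 0.006], 0], [0, [0, 0, 0.012], 0], [0, [0, 0, 0.012], 0]]}}

```text
time_s: 7.95
eef_pos: [0.6045, -0.096, 0.0224]
eef_rot: [0.0, 0.998, 0.062, 0.0]
wrist_force: [-6.7, 1.9, 17.9]
opening: -0.003
grasp_force: 8.5
```

>>> {"op": "play_rows", "data": {"plan": [[0, [0, 0, 0.012], 0], [0, [0, 0, -0.05], 0], [0, [0, 0, -0.1], 0], [0, [0, 0, -0.1], 0]]}}

```text
time_s: 8.35
eef_pos: [0.6066, -0.0969, 0.0635]
eef_rot: [0.001, 0.998, 0.062, 0.003]
wrist_force: [0.2, 0.5, 0.6]
opening: 0.001
grasp_force: 0.0
```

```bash
cat >> h.py <<'E'
def keys():
    p=camera("scene"); hsv=cv2.cvtColor(p["image"],cv2.COLOR_RGB2HSV).astype(int); H,S,V=[hsv[...,i] for i in range(3)]
    v,u=np.mgrid[0:400,0:640]; w=world(p,u,v)
    for c,m,k in [("blue",(H>100)&(H<130)&(S>130),(.6032,-.0964)),("yellow",(H>18)&(H<35)&(S>130),(.5984,-.0546)),("white",(S<70)&(V>110),(.561,-.102)),("red",((H<8)|(H>172))&(S>150),(.5572,-.0598))]:
        m=m&(np.hypot(w[...,0]-k[0],w[...,1]-k[1])<.008)&(w[...,2]<.08)
        print(c,m.sum(),np.median(w[m][:,2]).round(4) if m.sum() else None)
E
python3 - <<'E'
from h import *
keys()
rel([.5984,-.0546,.06])
E
```

```text
blue 40 0.0625
yellow 39 0.0665
white 18 0.0663
red 36 0.0663
t 8.4 pos [ 0.6054 -0.0965  0.0616] yaw 0.125 F [-0.7 -0.6  1. ] open -0.0010392482037912324
[0.5984, -0.0546, 0.06] [-0.0043 -0.1061  0.0037]
```

Blue stands 4 mm in, as expected after a full press. Now yellow.

>>> {"op": "play_rows", "data": {"plan": [[0, [-0.006, -0.105, 0], 0], [0, [-0.006, -0.105, 0], 0], [0, [-0.006, -0.105, 0.04], 0], [0, [-0.006, -0.105, 0.07], 0], [0, [-0.006, -0.105, 0.085], 0], [0, [-0.006, -0.105, 0.095], 0], [0, [-0.006, -0.105, 0.102], 0], [0, [-0.006, -0.105, 0.102], 0], [0, [-0.006, -0.105, 0.102], 0]]}}

```text
time_s: 9.3
eef_pos: [0.5957, -0.055, 0.0222]
eef_rot: [-0.0, 0.998, 0.062, -0.001]
wrist_force: [-14.8, 3.8, 31.1]
opening: 0.004
grasp_force: 15.0
```

>>> {"op": "play_rows", "data": {"plan": [[0, [0, 0, -0.05], 0], [0, [0, 0, -0.1], 0], [0, [0, 0, -0.1], 0], [0, [0, 0, -0.1], 0]]}}

```text
time_s: 9.7
eef_pos: [0.5965, -0.0551, 0.0588]
eef_rot: [0.0, 0.998, 0.062, -0.0]
wrist_force: [0.3, 0.2, -0.9]
opening: -0.011
grasp_force: 0.0
```

Run:
```python
from h import *
keys()
rel([.561,-.102,.06])
```

```text
blue 43 0.0618
yellow 39 0.062
white 37 0.0661
red 21 0.0657
t 9.75 pos [ 0.5959 -0.0549  0.0581] yaw 0.124 F [-0.9  0.3  0.3] open -0.0007781628261568569
[0.561, -0.102, 0.06] [-0.1012  0.1061 -0.0046]
```

>>> {"op": "play_rows", "data": {"plan": [[0, [-0.101, 0.106, 0], 0], [0, [-0.101, 0.106, 0], 0], [0, [-0.101, 0.106, 0], 0], [0, [-0.101, 0.106, 0.04], 0], [0, [-0.101, 0.106, 0.07], 0], [0, [-0.101, 0.106, 0.085], 0], [0, [-0.101, 0.106, 0.093], 0], [0, [-0.101, 0.106, 0.098], 0], [0, [-0.101, 0.106, 0.098], 0], [0, [-0.101, 0.106, 0.098], 0]]}}

```text
time_s: 10.75
eef_pos: [0.5616, -0.101, 0.0223]
eef_rot: [-0.0, 0.998, 0.063, -0.001]
wrist_force: [-10.6, 3.0, 20.5]
opening: 0.003
grasp_force: 10.3
```

>>> {"op": "play_rows", "data": {"plan": [[0, [0, 0, -0.05], 0], [0, [0, 0, -0.15], 0], [0, [0, 0, -0.25], 0], [0, [0, 0, -0.25], 0], [0, [0, 0, -0.25], 0]]}}

```text
time_s: 11.25
eef_pos: [0.5627, -0.1016, 0.1213]
eef_rot: [0.0, 0.998, 0.063, 0.001]
wrist_force: [-0.2, 0.5, -0.5]
opening: -0.0
grasp_force: 0.0
```

Run:
```python
from h import *
keys();lid("scene");rel()
```

```text
blue 44 0.0619
yellow 43 0.062
white 40 0.062
red 39 0.0663
scene lid 2515 [0.5645 0.0777 0.1285] [ 0.003 -0.002  1.   ] theta 0.003 [0.495 0.013 0.124] [0.628 0.145 0.132]
t 11.35 pos [ 0.5609 -0.1011  0.1188] yaw 0.125 F [ 0.1  0.1 -0.1] open 0.0013893086306623016
```

```bash
python3 -c "
from bench import *
print(hand_in())"
```

```text
the job is handed in; nothing more can be done
None
```

The job is handed in (no verdict came back). By the last camera check the lid is shut (about 0.003 rad), blue, yellow and white were pressed in that order and stand about 4 mm in, and red is untouched; nothing was moved near the bowl, gourd or bombilla, though I did not re-measure them.

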